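# Clamp the flywheel on the balancing arbour

### The job

The flywheel is hanging loose on the balancing stand's arbour: centre it for balancing. Loosen the orange wing screw on the sliding cone before you move the cone, then slide it along the arbour until the flywheel sits fully home on both cones with no play, then tighten the wing screw hard again. Leave the other tools on the bench where they are.

Things in the scene. Friction and masses are not known exactly. Their poses are not given: they have to be found in the camera images.
- stand: red balancing stand, bolted down: base 120 x 370 mm, 20 mm high, with a bearing upright at each end (up to 127 mm high, 336 mm apart). Origin: centre of its underside, on the bench; y runs along the arbour towards the fixed cone, z up. A plunger keeps the arbour from turning. It stands turned by up to 0.45 rad either way
- arbour (a point): middle of the arbour, a straight steel rod 12 mm thick lying level between the uprights, 105 mm above the bench; the axes are those of the stand (y along the rod, towards the fixed cone). The fixed brass cone is part of the stand; its 34 mm long taper points to -y, and its big end lies 95 mm from this point along +y
- flywheel: loose flywheel with a dark rim and small aluminium fan fins on one face (the one towards the fixed cone), 124 mm across, rim 26 mm wide, hub 40 mm long and 42 mm across with a 24 mm bore, 0.5 kg. Origin: its centre, its y axis along the bore. At the start it hangs on the arbour by its bore, about 6 mm below centre and off both cones. When both cones are home in the bore it is lifted onto the arbour's axis, with its centre 59 mm from arbour along +y
- cone (a joint): slide of the brass sliding cone along the arbour, m; grows towards the flywheel (the stand's +y), 0 is furthest back; starts at 5 to 37 mm. The cone is home, with the flywheel pressed onto both cones, at about 0.091. Loose, it moves with about 2 N, needs 6 to 10 N to lift and seat the flywheel, comes to a hard stop when seated and stays where it is left; with the screw tight it is clamped (30 to 50 N)
- cone_nose (a point): thin end of the sliding cone's taper, on the arbour's axis, 75 mm ahead of the screw. The taper is 34 mm long and grows to 36 mm across; the bore seats on it 18 mm behind the nose
- cone_sleeve (a point): a point on the axis inside the grooved brass sleeve of the sliding cone, 34 mm thick, 55 mm long, free to grip from above around the screw; 12 mm ahead of the screw
- screw (a joint): angle of the wing screw in the sliding cone, rad: 0 is hard tight (a stop); it starts tight at 0 to 0.2; grows as it is loosened, anticlockwise seen from above, up to 2.4. It bites below about 0.5 and is free beyond 0.6; it stays where it is left. It turns with about 0.07 N m, 0.1 N m for the last bit. It rides along with the cone
- screw_grip (a point): middle of the orange wing on that screw, 150 mm above the bench and right above the arbour's axis; the wing is an upright flat bar 30 mm long (this point's y axis), 9 mm thick (its x axis) and 22 mm high (its z axis, up; 11 mm above and below this point). It turns with the screw; with the screw at 0 the wing lies along the arbour. The top of the brass sleeve is 28 mm below this point
- hammer: hammer with wooden handle, 280 mm long, lying on the bench mat at the right; a bystander; origin in its underside
- driver_orange: screwdriver with orange handle, 200 mm long, 26 mm thick, lying beyond the stand; a bystander; origin in its underside
- driver_blue: screwdriver with blue handle, 200 mm long, lying at the front left; a bystander; origin in its underside
- spanner: flat steel spanner, 180 mm long, 8 mm thick, lying on the robot's side of the stand; a bystander; origin in its underside
- pliers: pliers with orange handles, 160 mm long, 17 mm thick, lying beyond the stand; a bystander; origin in its underside
- solvent: white plastic bottle with a red cap, 60 mm across, 150 mm tall, standing at the left; a bystander; origin in its underside
- carburettor: small aluminium carburettor body, about 75 x 45 x 43 mm, at the left; a bystander; origin in its underside
There are look-alikes about, which are no part of the job. What is shaped like the flywheel but purple or turquoise is not meant.

How it is judged:
By the outcome, as a careful person would: the job done as asked, in the order asked, and still so for the second after the job is handed in, with the robot touching nothing.
It also fails if it takes over 48 s, if anything falls off the work surface, if the arm or the gripper's body presses on something with over 40 N, if the wrist force passes 120 N, or if a joint passes its speed limit or range.

### The arm

A 6-joint arm with a two-finger parallel gripper is mounted at the origin on the work surface. World frame = base frame: x ahead of the robot, y to its left, z up, the work surface at z = 0. Lengths are in m, angles in rad, forces in N, time in s.
With the tool pointing down it reaches from about 0.325 to 0.85 m from the base axis. Payload 4.4 kg.
Tool frame: the origin (TCP) lies on the centre line of the jaws, within the pads' length; the fingertips stand env.tcp_to_tips ahead of it and the grasp point (between the pads) lies 8 mm behind it (env.tcp_to_tips is the distance from the TCP to the fingertips, in m); z points along the fingers, y is the line along which they close (so a half turn about z gives the same grasp; the last joint's range is limited). The gripper opens to 94 mm and grips with 3 to 60 N. Pads are 16 mm wide; open, the fingers measure 119 mm over their backs; the gripper's body (75 mm by 177 mm) begins 78 mm behind the grasp point.
Start: joints at [1.179, 0.207, 1.542, -0, 1.393, -0.15], TCP at [0.138, 0.558, 0.216] pointing down, gripper open.
Joint ranges: [-2.73, 2.73], [-0.86, 2.22], [0.23, 2.46], [-1.11, 4.25], [0.08, 2.63], [-2.82, 2.82]. Speed limits (rad/s): [2.79, 2.79, 3.14, 3.14, 3.14, 3.14].

### API

Orientations are given as a unit quaternion [w, x, y, z].
In Python, from bench import env gives the robot as it stands. Calls block until the motion is done:
- env.move_to(position, orientation): joint-space move of the TCP to a pose.
- env.move_straight(position, ori=None, rate=0.15, threshold=None): straight line of the TCP; ori=None keeps the orientation; rate is the mean speed in m/s. With threshold (N) it stops when the force on the tool has changed by that much, and returns True; else False.
- env.move_j(angles): joint-space move.
- env.command_gripper(opening, squeeze=None): finger opening in m; squeeze is the grip in N (None keeps the last); returns when the fingers have stopped.
- env.hold(seconds).
- env.solve_ik(position, orientation): joint angles nearest the present ones, or None.
- env.state(): the state.
- env.grab_frame(name): name is "side" or "top"; returns a dict with "color" (420x560x3 uint8, red, green, blue), "fovy" (degrees; the focal length in pixels is half the picture's height over the tangent of half this angle, whatever the lens; pixels are square), "cx", "cy" (the principal point, pixels), "extrinsics" (4x4, takes a point from camera to world coordinates). Camera axes: x right, y up, looking along -z (the intrinsics and any distortion apply to the point x, -y, -z); pixel columns grow to the right and rows downward; lengths in m; the calibration is good to about 2 mm. A picture is of the moment at which its call begins. There is no depth.
A pose or a line that the arm cannot do raises env.MotionError and nothing moves.
- env.job_done(): hands the job in; it is judged then, once.
The state is a dict: "clock": time; "joint_positions": joint angles; "qd": joint speeds; "tau": joint torques, N m; "eef_pos": TCP position; "orientation": TCP orientation; "force": force on the tool from outside, world axes, zero at the start; "ft_torque": the same for the moment, N m; "finger_gap": finger opening in m; "gripper_force": force on a finger pad.
Only numpy, scipy, OpenCV 4.12 (cv2) and the standard library are available. Lean on these libraries where they do the work, as an engineer would, in place of code of your own. Each camera call takes 0.05 s, during which the arm holds its last target. There are 200 camera calls.

## Working session

There is one attempt and no reset: what is moved stays moved. The work goes in short steps, each a Python script; the robot and the scene stay as the last script left them, time stands still between calls to the robot, and variables do not carry over. Pictures are saved under pics/ and viewed, at most 10 in all, crops included, and the job is handed in when it is done.

```bash
mkdir -p pics; ls
python3 - <<'E'
from bench import env
import cv2,numpy as np
for n in("top","side"):
    f=env.grab_frame(n); cv2.imwrite(f"pics/{n}0.png",f["color"][:,:,::-1]); np.save(f"{n}0.npy",f["color"])
    print(n,{k:v for k,v in f.items() if k!="color"})
print(env.tcp_to_tips,env.state())
E
```

```text
pics
top {'fovy': 55.75131218355964, 'cx': 285.80936942071963, 'cy': 209.0592399657325, 'extrinsics': array([[-0.01064054,  0.98117809, -0.19281165,  0.33276872],
       [-0.99993427, -0.00961737,  0.00624178,  0.01605682],
       [ 0.00426996,  0.1928654 ,  0.98121593,  1.09212992],
       [ 0.        ,  0.        ,  0.        ,  1.        ]])}
side {'fovy': 54.0737670476308, 'cx': 286.7709567791717, 'cy': 206.58922670998138, 'extrinsics': array([[-0.99964448,  0.00716276, -0.02568296,  0.49448484],
       [-0.0219848 , -0.76642929,  0.64195235,  0.78211002],
       [-0.01508602,  0.64228875,  0.76631428,  1.025327  ],
       [ 0.        ,  0.        ,  0.        ,  1.        ]])}
0.011 {'clock': 0.1, 'joint_positions': array([ 1.17851194e+00,  2.07368101e-01,  1.54275640e+00, -9.24199730e-06,
        1.39353755e+00, -1.50492633e-01]), 'qd': array([ 0.00034492, -0.00075387, -0.00370084, -0.00016669,  0.0013129 ,
       -0.00056839]), 'tau': array([ 4.01122606e-04, -3.71861780e+01, -2.82292557e+01,  6.99826539e-02,
        3.11092904e-02, -8.23256505e-05]), 'eef_pos': array([0.1374196 , 0.55761913, 0.21541395]), 'orientation': array([-2.72989873e-04,  1.20600715e-01,  9.92700558e-01, -9.98047886e-04]), 'force': array([-0.39985938, -0.82204933, -0.79557278]), 'ft_torque': array([0.00135267, 0.01679807, 0.00836665]), 'gripper_force': 0.0, 'finger_gap': 0.09410869734337121}
```

View pics/top0.png

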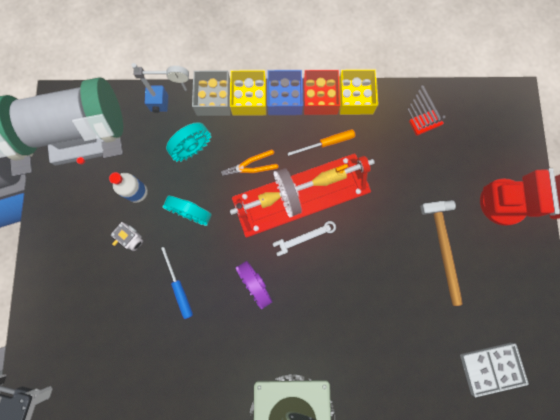

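View pics/side0.png

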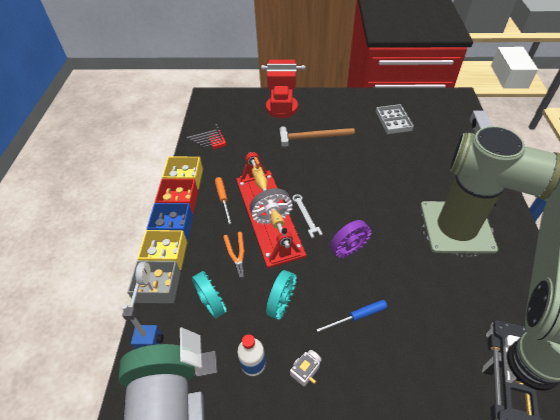

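The top view shows the stand with its ends at about (240,212) and (365,170). The flywheel is at (288,192), the fixed cone on the left at (268,199) and the sliding cone on the right at (335,175). Next I'll zoom in on both views.

Run:
```python
import cv2,numpy as np
a=np.load("top0.npy")[145:245,220:385,::-1]; b=np.load("side0.npy")[145:275,225:315,::-1]
A=cv2.resize(a,None,fx=4.8,fy=4.8,interpolation=cv2.INTER_CUBIC)
B=cv2.resize(b,None,fx=4.6,fy=4.6,interpolation=cv2.INTER_CUBIC)
cv2.imwrite("pics/a.png",A);cv2.imwrite("pics/b.png",B)
for n in("top","side"):
    h=cv2.cvtColor(np.load(n+"0.npy"),cv2.COLOR_RGB2HSV)
    m=cv2.inRange(h,(7,200,120),(16,255,255))
    k,l,s,c=cv2.connectedComponentsWithStats(m)
    for i in range(1,k):
        if s[i,4]>8: print(n,s[i],c[i])
```

```text
top [339  95   2  11  11] [339.27272727 100.        ]
top [335 164  14   4  18] [342.16666667 165.27777778]
top [242 172   9   1   9] [246. 172.]
```

View pics/a.png

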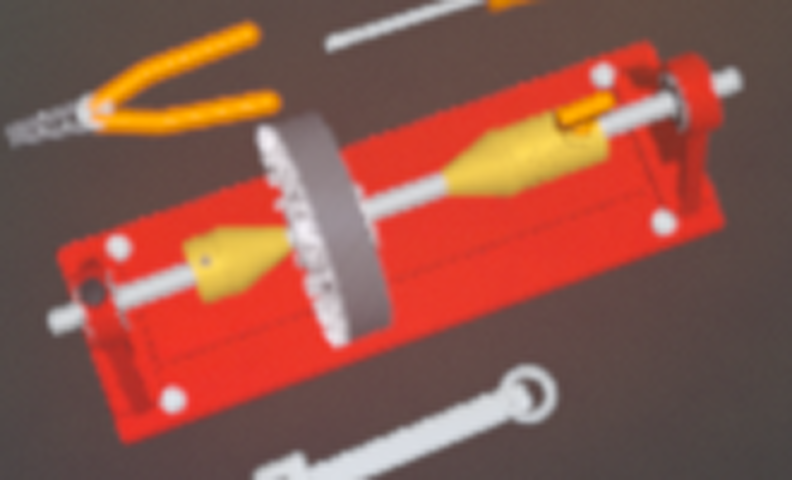

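View pics/b.png

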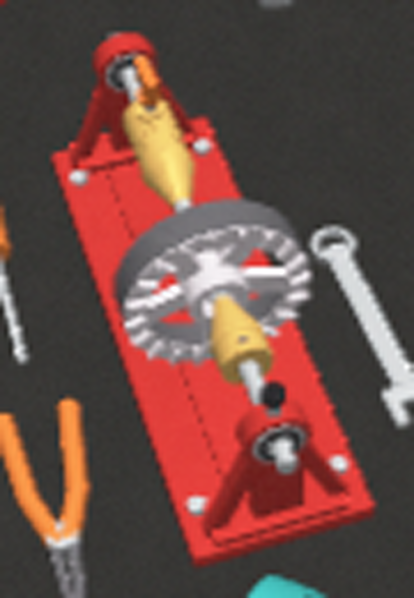

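The zooms are clear. In the top crop the rod ends are at (62,321) and (730,80), the wing at (585,112), the nose at (445,182), and the base corners at (58,250), (125,443), (722,228) and (655,42). I'll cast rays for these and check them against the given sizes.

```bash
cat > h.py <<'E'
import numpy as np
from bench import env
from scipy.spatial.transform import Rotation as R
def ray(f,u,v):
    fl=210/np.tan(np.radians(f["fovy"])/2); E=f["extrinsics"]
    d=E[:3,:3]@np.array([(u-f["cx"])/fl,-(v-f["cy"])/fl,-1]); return E[:3,3],d
def onz(f,u,v,z):
    o,d=ray(f,u,v); return o+d*(z-o[2])/d[2]
def quat(yaw):  # tool down, closing axis y at angle yaw from world x
    y=np.array([np.cos(yaw),np.sin(yaw),0]);z=np.array([0,0,-1.])
    q=R.from_matrix(np.c_[np.cross(y,z),y,z]).as_quat(); return q[[3,0,1,2]]
E
python3 - <<'E'
from h import *
ft=env.grab_frame("top");fs=env.grab_frame("side")
A=lambda u,v,z:onz(ft,220+u/4.8-.4,145+v/4.8-.4,z)
B=lambda u,v,z:onz(fs,225+u/4.6-.4,145+v/4.6-.4,z)
p=lambda *a:print(*[np.round(x,4) for x in a])
for n,F,c in(("top",A,[(58,250),(125,443),(722,228),(655,42)]),("side",B,[(192,562),(375,512),(210,118),(52,155)])):
    c=np.array([F(u,v,.02) for u,v in c])
    p(n,c.mean(0),np.linalg.norm(c-np.roll(c,1,0),axis=1))
    m=(c[0]+c[1]-c[2]-c[3]); p("yaw of +y",np.arctan2(m[1],m[0]))
a,b=A(62,321,.105),A(730,80,.105); d=a-b;p("rod",a,b,np.linalg.norm(d),np.arctan2(d[1],d[0]))
w,n=A(585,112,.155),A(445,182,.105);p("wing",w,"nose",n,np.linalg.norm((w-n)[:2]))
e=A(558,122,.16),A(612,98,.16);p("wingends",*e,np.linalg.norm(e[0]-e[1]))
p("wing side",B(147,75,.155),"nose",B(183,203,.105))
E
```

```text
Traceback (most recent call last):
numpy._core._exceptions._UFuncNoLoopError: ufunc 'multiply' did not contain a loop with signature matching types (dtype('<U3'), dtype('float64')) -> None
```

Run:
```python
from h import *
ft=env.grab_frame("top");fs=env.grab_frame("side")
A=lambda u,v,z:onz(ft,220+u/4.8-.4,145+v/4.8-.4,z)
B=lambda u,v,z:onz(fs,225+u/4.6-.4,145+v/4.6-.4,z)
p=lambda *a:print(*[x if isinstance(x,str) else np.round(x,4) for x in a])
for n,F,c in(("top",A,[(58,250),(125,443),(722,228),(655,42)]),("side",B,[(192,562),(375,512),(210,118),(52,155)])):
    c=np.array([F(u,v,.02) for u,v in c])
    p(n,c.mean(0),np.linalg.norm(c-np.roll(c,1,0),axis=1))
    m=(c[0]+c[1]-c[2]-c[3]); p("yaw of +y",np.arctan2(m[1],m[0]))
a,b=A(62,321,.105),A(730,80,.105); d=a-b;p("rod",a,b,np.linalg.norm(d),np.arctan2(d[1],d[0]))
w,n=A(585,112,.155),A(445,182,.105);p("wing",w,"nose",n,np.linalg.norm((w-n)[:2]))
e=A(558,122,.16),A(612,98,.16);p("wingends",*e,np.linalg.norm(e[0]-e[1]))
p("wing side",B(147,75,.155),"nose",B(183,203,.105))
```

```text
top [ 0.5847 -0.0347  0.02  ] [0.3709 0.119  0.3651 0.1181]
yaw of +y 1.9089
side [ 0.5854 -0.0293  0.02  ] [0.3681 0.1195 0.3688 0.1213]
yaw of +y 1.9065
rod [0.5218 0.1446 0.105 ] [ 0.6511 -0.2146  0.105 ] 0.3818 1.9161
wing [ 0.6186 -0.1278  0.155 ] nose [ 0.5955 -0.059   0.105 ] 0.0725
wingends [ 0.6119 -0.1131  0.16  ] [ 0.6243 -0.1411  0.16  ] 0.0306
wing side [ 0.6198 -0.1278  0.155 ] nose [ 0.5948 -0.0589  0.105 ]
```

Both views agree to within 5 mm, and to 1–2 mm at the wing. The sizes also match: base about 0.37 x 0.12 m, wing 30.6 mm, wing to nose 73 mm. That puts the screw at s = -0.102 on the arbour, so about 85 mm of travel remains. The plan is to grip the wing, loosen it, check, then slide.

```bash
cat >> h.py <<'E'
AX=1.909; D=np.array([np.cos(AX),np.sin(AX),0]); C=np.array([.585,-.032,0])
def show(t):
    s=env.state(); print(t,"clk %.1f"%s["clock"],"p",np.round(s["eef_pos"],4),"s %.4f"%((s["eef_pos"]-C)@D),"F",np.round(s["force"],1),"T",np.round(s["ft_torque"],2),"gap %.4f"%s["finger_gap"],"gf %.1f"%s["gripper_force"],"q6 %.3f"%s["joint_positions"][5])
E
python3 - <<'E'
from h import *
import cv2
W=np.array([.6187,-.1279,.142]); up=W+[0,0,.10]
best=None
for k in(-1,1):
    y=AX+.08+k*np.pi/2
    q=[env.solve_ik(up,quat(y+a)) for a in(-.4,0,.6,1.2)]
    print(k,[None if v is None else round(v[5],2) for v in q])
    if all(v is not None for v in q):
        r=max(abs(v[5]) for v in q)
        if best is None or r<best[0]: best=(r,y)
y=best[1]; print("yaw",y)
env.move_to(up,quat(y)); show("above")
env.command_gripper(.04,40)
hit=env.move_straight(W,rate=.08,threshold=8); show(f"down {hit}")
f=env.grab_frame("top");cv2.imwrite("pics/t1.png",cv2.resize(f["color"][120:245,240:420,::-1],None,fx=4,fy=4,interpolation=cv2.INTER_CUBIC))
if not hit:
    env.command_gripper(0,40); show("grip")
E
```

```text
-1 [np.float64(-0.36), np.float64(-0.76), np.float64(-1.36), np.float64(-1.96)]
1 [np.float64(2.78), np.float64(2.38), np.float64(1.78), np.float64(1.18)]
yaw 0.41820367320510354
above clk 3.2 p [ 0.6188 -0.1269  0.242 ] s -0.1007 F [-0.7 -0.4 -0.8] T [-0.08 -0.01  0.05] gap 0.0942 gf 0.0 q6 -0.759
down False clk 5.6 p [ 0.6193 -0.1281  0.1428] s -0.1020 F [0.3 0.1 0.3] T [-0.03  0.04  0.05] gap 0.0399 gf 0.0 q6 -0.759
grip clk 6.2 p [ 0.6192 -0.1277  0.1422] s -0.1017 F [ 1.8 -0.3 -0.5] T [ 0.09 -0.37 -0.04] gap 0.0148 gf 40.0 q6 -0.759
```

Run:
```python
from h import *
import cv2
ims=[]
f=env.grab_frame("top");ims.append(f["color"][125:225,280:400])
f=env.grab_frame("side");ims.append(f["color"][110:210,200:320])
show("now")
cv2.imwrite("pics/t2.png",cv2.resize(np.hstack(ims)[:,:,::-1],None,fx=3.3,fy=3.3,interpolation=cv2.INTER_CUBIC))
```

```text
now clk 6.3 p [ 0.6192 -0.1277  0.1422] s -0.1017 F [ 1.7  0.4 -0.1] T [ 0.19 -0.38  0.  ] gap 0.0148 gf 40.0 q6 -0.759
```

View pics/t2.png

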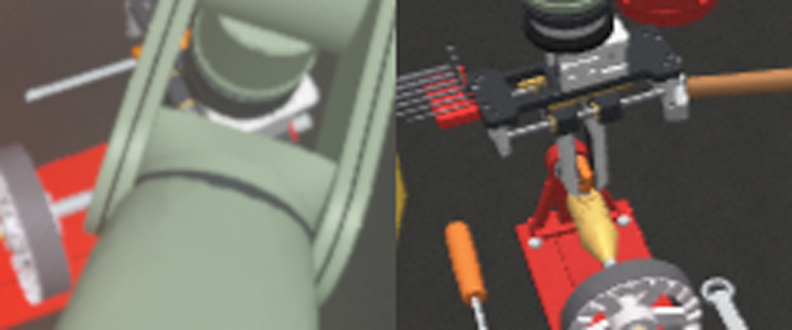

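The wing is between the fingers. The gap reads larger than 9 mm, but there is no twist moment, so I'll turn it a little and watch the torque.

Run:
```python
from h import *
q=np.array(env.state()["joint_positions"])
for a in(.25,.6,1.1):
    t=q.copy(); t[5]-=a; env.move_j(t); show(f"turn {a}")
```

```text
turn 0.25 clk 6.6 p [ 0.6194 -0.1276  0.1422] s -0.1016 F [ 1.6  0.3 -0.6] T [ 0.12 -0.37  0.06] gap 0.0150 gf 40.0 q6 -1.006
turn 0.6 clk 7.1 p [ 0.6195 -0.1274  0.1422] s -0.1015 F [ 2.7  1.7 -1.1] T [ 0.32 -0.56  0.03] gap 0.0149 gf 40.0 q6 -1.355
turn 1.1 clk 7.6 p [ 0.6196 -0.1271  0.1422] s -0.1012 F [ 3.7  3.3 -1.1] T [ 0.63 -0.78 -0.03] gap 0.0149 gf 40.0 q6 -1.855
```

Run:
```python
from h import *
import cv2
p=np.array(env.state()["eef_pos"])
h=env.move_straight(p+.012*D,rate=.03,threshold=15); show(f"slide {h}")
f=env.grab_frame("side");cv2.imwrite("pics/t3.png",cv2.resize(f["color"][110:240,200:330][:,:,::-1],None,fx=4.5,fy=4.5,interpolation=cv2.INTER_CUBIC))
```

```text
slide False clk 8.2 p [ 0.6156 -0.1158  0.1423] s -0.0892 F [ 4.   0.8 -2.3] T [ 0.02 -0.73 -0.02] gap 0.0151 gf 40.0 q6 -1.842
```

View pics/t3.png

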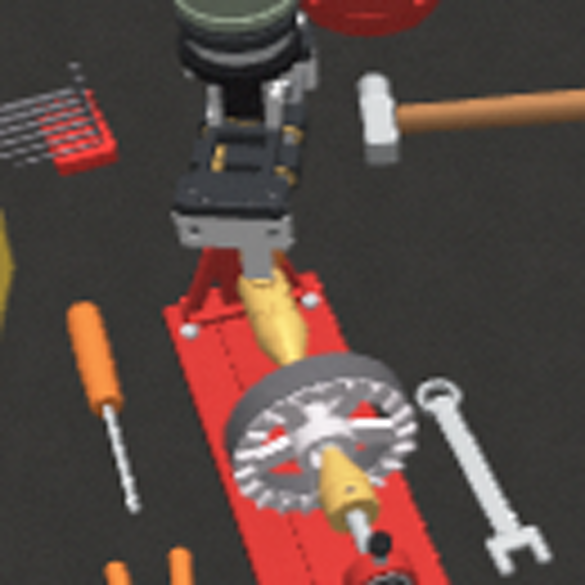

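It slides with about 3 N and the brass has moved along. I'll go on to the seat, slowly at the end.

Run:
```python
from h import *
p=np.array(env.state()["eef_pos"])
h=env.move_straight(p+.050*D,rate=.06,threshold=15); show(f"slide {h}")
for i in range(5):
    p=np.array(env.state()["eef_pos"])
    h=env.move_straight(p+.006*D,rate=.015,threshold=20); show(f"seat {h}")
    if h: break
```

```text
slide False clk 9.2 p [ 0.5986 -0.0681  0.1422] s -0.0385 F [ 3.5 -1.9 -2.1] T [-0.32 -0.82 -0.01] gap 0.0146 gf 40.0 q6 -1.776
seat False clk 9.8 p [ 0.5968 -0.0628  0.1423] s -0.0330 F [ 4.7 -2.8 -2.4] T [-0.55 -0.88 -0.03] gap 0.0149 gf 40.0 q6 -1.767
seat False clk 10.3 p [ 0.5949 -0.0577  0.1423] s -0.0275 F [ 4.2 -2.7 -3.6] T [-0.59 -0.9  -0.08] gap 0.0150 gf 40.0 q6 -1.759
seat False clk 10.8 p [ 0.5931 -0.0526  0.1423] s -0.0221 F [ 6.  -2.3 -4.3] T [-0.59 -0.92 -0.06] gap 0.0148 gf 40.0 q6 -1.751
seat False clk 11.4 p [ 0.5917 -0.0487  0.1423] s -0.0180 F [ 5.6 -5.4 -4.4] T [-1.13 -1.16  0.03] gap 0.0148 gf 40.0 q6 -1.744
seat False clk 11.8 p [ 0.5914 -0.0478  0.1423] s -0.0170 F [  7.4 -12.1  -6.8] T [-2.34 -1.61  0.03] gap 0.0149 gf 40.0 q6 -1.738
```

The cone stalled at s = -0.017, where -0.018 was expected, with about 14 N building up. One more small push should confirm the hard stop, then I'll look.

Run:
```python
from h import *
import cv2
p=np.array(env.state()["eef_pos"])
h=env.move_straight(p+.008*D,rate=.03,threshold=20); show(f"push {h}")
f=env.grab_frame("side");cv2.imwrite("pics/t4.png",cv2.resize(f["color"][130:270,215:320][:,:,::-1],None,fx=4.2,fy=4.2,interpolation=cv2.INTER_CUBIC))
```

```text
push False clk 12.0 p [ 0.5911 -0.0472  0.1424] s -0.0163 F [ 10.4 -17.2 -10.4] T [-3.23 -1.9   0.01] gap 0.0143 gf 40.0 q6 -1.733
```

View pics/t4.png

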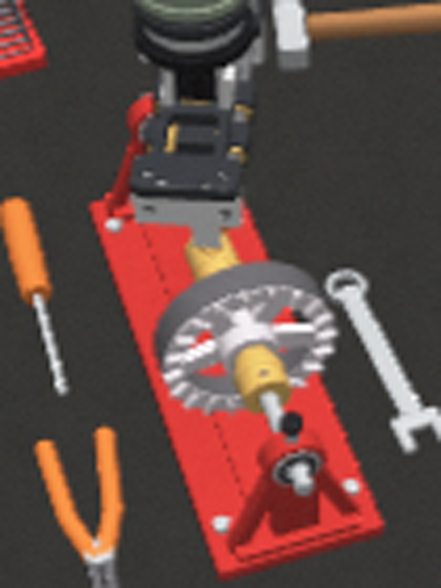

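Hard stop confirmed. The flywheel now sits on the fixed cone: in the crop its hub is at (245,335) against the brass at (262,375). I'll tighten while holding a light push.

Run:
```python
from h import *
p=np.array(env.state()["eef_pos"])+.005*D; p[2]=.142
y0=.4182
for a in(.8,.5,.3,.15,.05,0,-.05,-.1,-.15,-.2,-.25,-.3):
    env.move_to(p,quat(y0+a)); show(f"turn {a}")
    if abs(env.state()["ft_torque"][2])>.6: break
```

```text
turn 0.8 clk 12.5 p [ 0.5912 -0.0476  0.1423] s -0.0168 F [  8.4 -12.9  -6.8] T [-2.49 -1.5  -0.02] gap 0.0148 gf 40.0 q6 -1.436
turn 0.5 clk 12.9 p [ 0.5911 -0.0478  0.1423] s -0.0169 F [  7.5 -13.4  -6.7] T [-2.63 -1.44 -0.02] gap 0.0150 gf 40.0 q6 -1.136
turn 0.3 clk 13.2 p [ 0.591  -0.0479  0.1423] s -0.0170 F [  7.7 -13.1  -7. ] T [-2.76 -1.38 -0.05] gap 0.0148 gf 40.0 q6 -0.936
turn 0.15 clk 13.4 p [ 0.5909 -0.048   0.1423] s -0.0170 F [  8.  -13.4  -5.6] T [-2.73 -1.34 -0.07] gap 0.0150 gf 40.0 q6 -0.786
turn 0.05 clk 13.7 p [ 0.5909 -0.048   0.1423] s -0.0170 F [  6.2 -14.   -6.1] T [-2.73 -1.33  0.  ] gap 0.0149 gf 40.0 q6 -0.686
turn 0 clk 13.9 p [ 0.5909 -0.048   0.1423] s -0.0171 F [  6.2 -13.9  -6.1] T [-2.77 -1.3  -0.01] gap 0.0147 gf 40.0 q6 -0.636
turn -0.05 clk 14.2 p [ 0.5908 -0.048   0.1423] s -0.0170 F [  7.2 -14.4  -6.5] T [-2.82 -1.27  0.07] gap 0.0150 gf 40.0 q6 -0.586
turn -0.1 clk 14.4 p [ 0.5908 -0.0481  0.1423] s -0.0171 F [  6.3 -13.9  -6.6] T [-2.76 -1.31  0.24] gap 0.0148 gf 40.0 q6 -0.537
turn -0.15 clk 14.7 p [ 0.5903 -0.0466  0.1424] s -0.0155 F [  6.2 -10.9  -4.6] T [-2.1  -0.97 -0.07] gap 0.0147 gf 40.0 q6 -0.486
turn -0.2 clk 14.9 p [ 0.5904 -0.0466  0.1424] s -0.0155 F [  5.1 -11.1  -4.6] T [-2.14 -0.96 -0.01] gap 0.0150 gf 40.0 q6 -0.436
turn -0.25 clk 15.2 p [ 0.5904 -0.0465  0.1424] s -0.0155 F [  6.6 -10.9  -4.7] T [-2.16 -1.02  0.01] gap 0.0147 gf 40.0 q6 -0.386
turn -0.3 clk 15.4 p [ 0.5904 -0.0465  0.1424] s -0.0155 F [ 5.9 -9.9 -4.7] T [-2.11 -1.03  0.19] gap 0.0153 gf 40.0 q6 -0.337
```

Torque peaked at 0.24 N m near the expected stop, then the pads slipped slightly. I'll release, back off and look at the wing.

Run:
```python
from h import *
import cv2
y0=.4182
p=np.array(env.state()["eef_pos"]); p[2]=.142
env.move_to(p-.004*D,quat(y0-.3)); show("relax")
env.command_gripper(.04); show("open")
p=np.array(env.state()["eef_pos"])
env.move_straight(p+[0,0,.1],rate=.15); 
q=np.array(env.state()["joint_positions"]); q[0]-=.7; env.move_j(q); show("away")
a=env.grab_frame("top")["color"]; b=env.grab_frame("side")["color"]
np.save("t5.npy",a);np.save("s5.npy",b)
A=cv2.resize(a[145:245,230:380],None,fx=5,fy=5,interpolation=cv2.INTER_CUBIC)
cv2.imwrite("pics/t5.png",A[:,:,::-1])
```

```text
relax clk 15.7 p [ 0.5919 -0.0508  0.1423] s -0.0200 F [ 3.7 -2.4 -0.7] T [-0.58 -0.62  0.21] gap 0.0150 gf 40.0 q6 -0.349
open clk 16.3 p [ 0.5916 -0.0502  0.1419] s -0.0193 F [ 0.1  0.1 -1. ] T [-0.09  0.07 -0.01] gap 0.0404 gf 0.0 q6 -0.349
away clk 18.6 p [ 0.4204 -0.418   0.2407] s -0.3095 F [-0.6  0.3 -0. ] T [-0.09  0.12 -0.03] gap 0.0402 gf 0.0 q6 -0.349
```

View pics/t5.png

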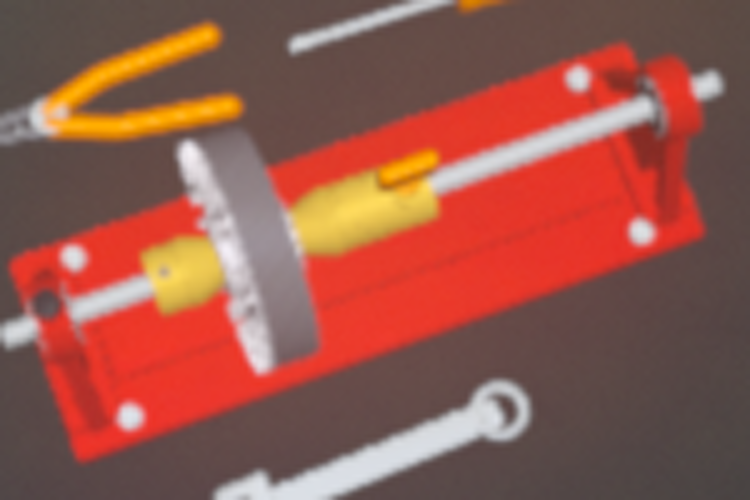

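The flywheel sits between both cones and the wing, at crop (409,168), lies close to along the arbour. I'll measure the wing's position and angle now and at the start with the same mask.

Run:
```python
from h import *
import cv2
ft=env.grab_frame("top");fs=env.grab_frame("side")
def meas(img,f,x0,x1,y0,y1,t):
    c=cv2.resize(img[y0:y1,x0:x1],None,fx=4,fy=4,interpolation=cv2.INTER_CUBIC)
    h=cv2.cvtColor(c,cv2.COLOR_RGB2HSV)
    m=cv2.inRange(h,(10,215,225),(20,255,255)) if t[0]=="t" else cv2.inRange(h,(8,160,130),(18,255,255))
    k,l,s,_=cv2.connectedComponentsWithStats(m); i=1+np.argmax(s[1:,4])
    v,u=np.nonzero(l==i); P=np.array([onz(f,x0+a/4-.375,y0+b/4-.375,.158) for a,b in zip(u,v)])[:,:2]
    w,V=np.linalg.eigh(np.cov(P.T)); d=V[:,1]*np.sign(V[1,1]); c=P.mean(0)-C[:2]
    print(t,s[i,4],"s %.4f lat %.4f"%(c@D[:2],c@[D[1],-D[0]]),"len %.4f wid %.4f"%tuple(np.sqrt(12*w[::-1])),"screw %.3f"%(np.arctan2(d[1],d[0])-AX))
meas(np.load("top0.npy"),ft,325,355,155,185,"top0")
meas(np.load("t5.npy"),ft,297,327,165,195,"top5")
meas(np.load("side0.npy"),fs,245,268,148,178,"side0")
meas(np.load("s5.npy"),fs,250,285,165,205,"side5")
```

```text
top0 629 s -0.1024 lat 0.0019 len 0.0271 wid 0.0091 screw 0.021
top5 641 s -0.0232 lat 0.0016 len 0.0289 wid 0.0093 screw 0.025
side0 632 s -0.0910 lat 0.0024 len 0.0496 wid 0.0137 screw -0.041
side5 628 s -0.0104 lat 0.0023 len 0.0509 wid 0.0143 screw -0.033
```

The wing is back near its starting, tight angle. The steady 15 mm gap suggests the fingertips held the round boss under the wing, at z 0.131 against the wing's underside at 0.139. The pads may have slipped, and relaxing may have pulled the cone back 2–4 mm. I'll redo it with a higher grip on the flat wing: loosen, reseat, tighten, and release without pulling back.

Run:
```python
from h import *
y=AX-np.pi/2
L=np.array([D[1],-D[0],0]); G=C-.0205*D+.0008*L; G[2]=.152
env.move_to(G+[0,0,.08],quat(y)); 
hit=env.move_straight(G,rate=.12,threshold=8); show(f"down {hit}")
if not hit:
    env.command_gripper(0,60); show("grip")
    if env.state()["finger_gap"]<.012:
        p=np.array(env.state()["eef_pos"]); p[2]=.152
        for a in(.3,.6,.9): env.move_to(p,quat(y+a)); show(f"turn {a}")
        for i in range(4):
            p=np.array(env.state()["eef_pos"]); p[2]=.152
            h=env.move_straight(p+.004*D,rate=.02,threshold=20); show(f"seat {h}")
```

```text
down False clk 21.1 p [ 0.5932 -0.0514  0.1527] s -0.0211 F [ 0.3 -0.1  0.2] T [-0.06 -0.01  0.01] gap 0.0399 gf 0.0 q6 -0.570
grip clk 21.7 p [ 0.5921 -0.0513  0.1524] s -0.0206 F [-2.  -0.3  3.4] T [-0.23  0.6   0.02] gap 0.0084 gf 60.0 q6 -0.570
turn 0.3 clk 22.1 p [ 0.592  -0.0514  0.1524] s -0.0206 F [-2.6 -0.4  5.1] T [-0.17  0.66  0.07] gap 0.0081 gf 60.0 q6 -0.867
turn 0.6 clk 22.5 p [ 0.5919 -0.0515  0.1524] s -0.0207 F [-2.8 -0.8  5.1] T [-0.18  0.74  0.05] gap 0.0083 gf 60.0 q6 -1.166
turn 0.9 clk 22.9 p [ 0.5918 -0.0516  0.1524] s -0.0208 F [-4.3 -1.4  6. ] T [-0.19  0.75  0.06] gap 0.0083 gf 60.0 q6 -1.466
seat False clk 23.2 p [ 0.5911 -0.0496  0.1524] s -0.0186 F [-2.3 -5.2  3.1] T [-0.93  0.4   0.02] gap 0.0088 gf 60.0 q6 -1.461
seat False clk 23.5 p [ 0.5907 -0.0484  0.1524] s -0.0174 F [-1.  -6.7  1.7] T [-1.28  0.26  0.03] gap 0.0084 gf 60.0 q6 -1.458
seat False clk 23.7 p [ 0.5906 -0.0481  0.1524] s -0.0171 F [-0.4 -8.5  1.5] T [-1.6   0.11  0.07] gap 0.0083 gf 60.0 q6 -1.456
seat False clk 24.0 p [ 0.5905 -0.0481  0.1524] s -0.0171 F [-0.6 -9.7  1.3] T [-1.71  0.12  0.09] gap 0.0086 gf 60.0 q6 -1.456
```

The grip is on the wing now (gap 8.4 mm), and the cone did move another 3.5 mm. I'll push harder to confirm the stop, then tighten under load.

Run:
```python
from h import *
y=AX-np.pi/2
p=np.array(env.state()["eef_pos"]); p[2]=.152; P=p+.008*D
env.move_straight(P,rate=.04); show("push"); 
p=np.array(env.state()["eef_pos"]); p[2]=.152; P=p+.0075*D
for a in(.6,.3,.1,.0,-.05,-.1,-.15):
    env.move_to(P,quat(y+a)); show(f"turn {a}")
    if abs(env.state()["ft_torque"][2])>.5: break
```

```text
push clk 24.2 p [ 0.5901 -0.0471  0.1524] s -0.0159 F [  2.  -15.4  -1.1] T [-2.87 -0.31  0.04] gap 0.0086 gf 60.0 q6 -1.450
turn 0.6 clk 24.6 p [ 0.5902 -0.0469  0.1524] s -0.0158 F [  2.7 -16.3  -1.3] T [-2.97 -0.45 -0.05] gap 0.0083 gf 60.0 q6 -1.149
turn 0.3 clk 25.0 p [ 0.5903 -0.0468  0.1524] s -0.0157 F [  2.4 -16.   -2.1] T [-2.93 -0.43 -0.12] gap 0.0085 gf 60.0 q6 -0.849
turn 0.1 clk 25.3 p [ 0.5904 -0.0467  0.1524] s -0.0157 F [  3.8 -15.5  -2.4] T [-2.93 -0.53 -0.11] gap 0.0085 gf 60.0 q6 -0.649
turn 0.0 clk 25.6 p [ 0.5904 -0.0467  0.1524] s -0.0157 F [  3.4 -15.7  -2.2] T [-2.97 -0.47  0.09] gap 0.0087 gf 60.0 q6 -0.549
turn -0.05 clk 25.8 p [ 0.5904 -0.0467  0.1524] s -0.0157 F [  3.3 -15.8  -2. ] T [-3.01 -0.53  0.73] gap 0.0089 gf 60.6 q6 -0.501
```

Torque rises sharply at the stop (0.73 N m), so the screw is hard tight. I'll unload, check that the clamp holds, release and withdraw.

Run:
```python
from h import *
import cv2
y=AX-np.pi/2
p=np.array(env.state()["eef_pos"]); p[2]=.152
env.move_to(p-.003*D,quat(y)); show("clamp test")
env.move_to(p+.0005*D,quat(y)); show("neutral")
env.command_gripper(.04); show("open")
p=np.array(env.state()["eef_pos"])
env.move_straight(p+[0,0,.1],rate=.15)
q=np.array(env.state()["joint_positions"]); q[0]-=.7; env.move_j(q); show("away")
a=env.grab_frame("top")["color"]; b=env.grab_frame("side")["color"]
np.save("t6.npy",a);np.save("s6.npy",b)
r=lambda i,k:cv2.resize(i,None,fx=k,fy=k,interpolation=cv2.INTER_CUBIC)
A=r(a[145:245,250:350],4);B=r(b[165:265,230:310],4)
cv2.imwrite("pics/t6.png",np.hstack([A,B])[:,:,::-1])
```

```text
clamp test clk 26.1 p [ 0.5922 -0.0517  0.1524] s -0.0210 F [-0.4 -5.8  3.1] T [-1.23  0.35  0.17] gap 0.0084 gf 60.0 q6 -0.563
neutral clk 26.3 p [ 0.591  -0.0481  0.1524] s -0.0172 F [-0.4 -7.5  1.7] T [-1.34  0.33  0.21] gap 0.0082 gf 60.0 q6 -0.558
open clk 27.0 p [ 0.5902 -0.0461  0.1519] s -0.0150 F [-0.   0.5 -0.2] T [-0.09  0.01  0.03] gap 0.0400 gf 0.0 q6 -0.562
away clk 29.3 p [ 0.422  -0.4141  0.2507] s -0.3064 F [ 0.4 -0.2  0.9] T [-0.12  0.12  0.01] gap 0.0399 gf 0.0 q6 -0.562
```

View pics/t6.png

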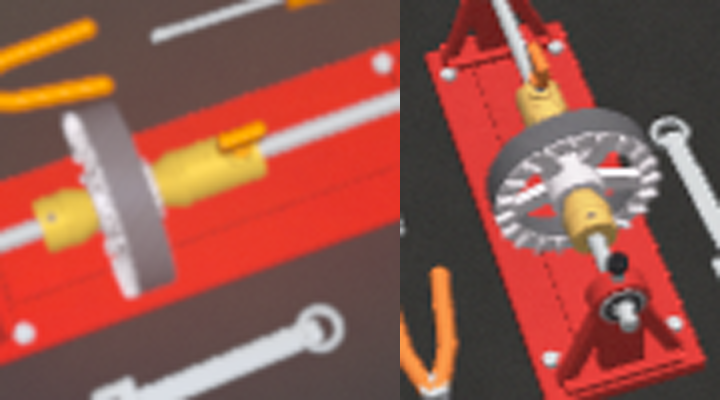

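The flywheel looks seated in both views, but the tool drifted during the clamp test, so I'll measure the wing again with the same mask.

Run:
```python
from h import *
import cv2
ft=env.grab_frame("top");fs=env.grab_frame("side")
def meas(img,f,x0,x1,y0,y1,t):
    c=cv2.resize(img[y0:y1,x0:x1],None,fx=4,fy=4,interpolation=cv2.INTER_CUBIC)
    h=cv2.cvtColor(c,cv2.COLOR_RGB2HSV)
    m=cv2.inRange(h,(10,215,225),(20,255,255)) if t[0]=="t" else cv2.inRange(h,(8,160,130),(18,255,255))
    k,l,s,_=cv2.connectedComponentsWithStats(m); i=1+np.argmax(s[1:,4])
    v,u=np.nonzero(l==i); P=np.array([onz(f,x0+a/4-.375,y0+b/4-.375,.158) for a,b in zip(u,v)])[:,:2]
    w,V=np.linalg.eigh(np.cov(P.T)); d=V[:,1]*np.sign(V[1,1]); c=P.mean(0)-C[:2]
    print(t,s[i,4],"s %.4f lat %.4f"%(c@D[:2],c@[D[1],-D[0]]),"screw %.3f"%(np.arctan2(d[1],d[0])-AX))
for n in(5,6):
    meas(np.load(f"t{n}.npy"),ft,297,327,165,195,f"top{n}")
    meas(np.load(f"s{n}.npy"),fs,250,285,165,205,f"side{n}")
# dark-rim centroid of the flywheel, top view
for n in(5,6):
    c=np.load(f"t{n}.npy")[165:225,262:300].astype(int); m=(c.max(2)-c.min(2)<25)&(c.max(2)>85)&(c.max(2)<150)
    v,u=np.nonzero(m); print(n,m.sum(),u.mean()+262,v.mean()+165)
```

```text
top5 641 s -0.0232 lat 0.0016 screw 0.025
side5 628 s -0.0104 lat 0.0023 screw -0.033
top6 620 s -0.0200 lat 0.0017 screw 0.016
side6 633 s -0.0072 lat 0.0023 screw -0.026
5 300 281.26 191.25
6 305 280.7737704918033 191.3311475409836
```

The wing is 3.2 mm further on in both views, which fits the stop. The clamp test was ambiguous, though, so I'll grip again, hold the screw hard against its stop and test the clamp both ways.

Run:
```python
from h import *
y=AX-np.pi/2
L=np.array([D[1],-D[0],0]); G=C-.0174*D+.0003*L; G[2]=.152
env.move_to(G+[0,0,.06],quat(y))
hit=env.move_straight(G,rate=.12,threshold=8)
if not hit:
    env.command_gripper(0,60); show("grip")
    p=np.array(env.state()["eef_pos"]); p[2]=.152
    env.move_to(p,quat(y-.05)); show("tight")
    for d in(.003,.006,0,-.003,0):
        env.move_to(p+d*D,quat(y-.05)); env.hold(.2); show(f"test {d}")
```

```text
grip clk 32.3 p [ 0.591  -0.0484  0.1524] s -0.0175 F [-1.4 -0.2  3.2] T [-0.13  0.25  0.06] gap 0.0084 gf 60.0 q6 -0.566
tight clk 32.5 p [ 0.5911 -0.0484  0.1524] s -0.0175 F [-1.9 -0.9  4. ] T [-0.16  0.42  0.64] gap 0.0089 gf 60.5 q6 -0.518
test 0.003 clk 33.0 p [ 0.5908 -0.0479  0.1524] s -0.0169 F [ 0.1 -5.4  1.6] T [-1.1   0.04  0.63] gap 0.0086 gf 60.5 q6 -0.513
test 0.006 clk 33.4 p [ 0.5906 -0.0473  0.1525] s -0.0163 F [  1.8 -10.5  -0.4] T [-1.99 -0.26  0.67] gap 0.0085 gf 60.5 q6 -0.508
test 0 clk 33.9 p [ 0.5915 -0.0496  0.1525] s -0.0188 F [-0.8 -6.   3.7] T [-1.13  0.18  0.67] gap 0.0086 gf 60.5 q6 -0.516
test -0.003 clk 34.3 p [ 0.5918 -0.0505  0.1524] s -0.0198 F [-1.7 -0.7  5.7] T [-0.36  0.51  0.73] gap 0.0085 gf 60.5 q6 -0.521
test 0 clk 34.8 p [ 0.5912 -0.0488  0.1525] s -0.0179 F [-1.3 -4.4  5.4] T [-0.98  0.33  0.66] gap 0.0085 gf 60.5 q6 -0.516
```

The wing seems to shift a little under the test loads. I'm still gripping it, so I'll run one clean cycle: loosen, push to the hard stop, tighten hard, and open the fingers while still pushing, so nothing gets pulled back.

Run:
```python
from h import *
y=AX-np.pi/2
p=np.array(env.state()["eef_pos"]); p[2]=.152
env.move_to(p,quat(y+.8)); show("loose")
P=p+.009*D
env.move_to(P,quat(y+.8)); env.hold(.2); show("push")
env.move_to(P,quat(y+.2)); show("turn")
env.move_to(P,quat(y-.05)); show("tight")
env.command_gripper(.04); show("open")
q=np.array(env.state()["eef_pos"])
env.move_straight(q+[0,0,.08],rate=.15)
j=np.array(env.state()["joint_positions"]); j[0]-=.6; env.move_j(j); show("away")
import cv2
ft=env.grab_frame("top");fs=env.grab_frame("side")
np.save("t7.npy",ft["color"]);np.save("s7.npy",fs["color"])
def meas(img,f,x0,x1,y0,y1,t):
    c=cv2.resize(img[y0:y1,x0:x1],None,fx=4,fy=4,interpolation=cv2.INTER_CUBIC)
    h=cv2.cvtColor(c,cv2.COLOR_RGB2HSV)
    m=cv2.inRange(h,(10,215,225),(20,255,255)) if t[0]=="t" else cv2.inRange(h,(8,160,130),(18,255,255))
    k,l,s,_=cv2.connectedComponentsWithStats(m); i=1+np.argmax(s[1:,4])
    v,u=np.nonzero(l==i); Q=np.array([onz(f,x0+a/4-.375,y0+b/4-.375,.158) for a,b in zip(u,v)])[:,:2]
    w,V=np.linalg.eigh(np.cov(Q.T)); d=V[:,1]*np.sign(V[1,1]); c=Q.mean(0)-C[:2]
    print(t,s[i,4],"s %.4f"%(c@D[:2]),"screw %.3f"%(np.arctan2(d[1],d[0])-AX))
meas(ft["color"],ft,297,327,165,195,"top7");meas(fs["color"],fs,250,285,165,205,"side7")
```

```text
loose clk 35.6 p [ 0.5909 -0.0492  0.1524] s -0.0182 F [-2.2 -4.8  6.8] T [-0.89  0.56  0.03] gap 0.0087 gf 60.0 q6 -1.365
push clk 36.0 p [ 0.5899 -0.0465  0.1524] s -0.0153 F [  1.7 -17.6   0.1] T [-3.33 -0.33  0.04] gap 0.0086 gf 60.0 q6 -1.352
turn clk 36.7 p [ 0.5902 -0.0462  0.1525] s -0.0151 F [  2.6 -16.7   0.7] T [-3.22 -0.39  0.01] gap 0.0088 gf 60.0 q6 -0.751
tight clk 37.0 p [ 0.5903 -0.0462  0.1525] s -0.0151 F [  4.1 -15.8   0.4] T [-3.17 -0.46  0.64] gap 0.0086 gf 60.5 q6 -0.503
open clk 37.7 p [ 0.5882 -0.0399  0.1519] s -0.0085 F [0.9 1.  0.1] T [-0.1   0.02  0.04] gap 0.0401 gf 0.0 q6 -0.503
away clk 39.7 p [ 0.4631 -0.3637  0.2309] s -0.2725 F [-1.3 -1.   0.6] T [-0.01  0.1  -0.04] gap 0.0400 gf 0.0 q6 -0.503
top7 665 s -0.0187 screw 0.029
side7 612 s -0.0068 screw -0.022
```

The last cycle tightened the screw against the hard stop under a 16 N push and released with no pull-back. The wing sits along the arbour, so I'm handing in.

```bash
python3 -c "
from bench import env
print(env.job_done())"
```

```text
the job is handed in; nothing more can be done
None
```

I handed the job in at about 40 s with the sliding cone pushed against its hard stop, the flywheel seated on both cones as far as the cameras show, and the wing screw tightened hard. It took three loosen, seat and tighten cycles, and I never got a clear test that the clamp holds; no other tool was handled.

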